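# Fit the missing quarter-turn stud on the sweepings box

### The job

One of the two quarter-turn studs of the sweepings box is missing from its cover. Take the stud with the flat wing-shaped head from the wooden rack, push it down through the open slot in the cover with its wing lined up with the slot until its flange sits on the cover, then give it a quarter turn so that its wing stands across the slot and it is locked, and let go. Leave the round-knobbed plug and the ball-headed punch standing in the rack.

Things in the scene. Friction and masses are not known exactly. Their poses are not given: they have to be found in the camera images.
- stud_grip (a point): Loose steel wing stud, upright in a rack hole. Point: centre of its wing, 44 long (x), 12 thick (y), 38 high (z up); grip it across y. Below: round flange, 52 across, 5 thick, underside 29 under the point, resting on the rack's top (40 above bench; holes 90 apart); 10 dia shank; crossbar foot 36 long (x, parallel to wing), 8 wide, its top 14 and bottom 22 under the flange. mm; ~130 g.
- slot (a point): Centre of the open slot, at the top face of the sweepings box's cover (60 mm above bench, 10 mm thick, hollow below; box fixed). Slot 44 mm long (x), 20 mm wide (y), z up. The crossbar passes only within about 15 degrees of x; fully home it turns freely either way, no stop or click, wing point 29 mm above this point. The other stud, fitted for good, is 125 mm off towards +y, 48 mm high.
- plug_knob (a point): Bystander: steel plug in another rack hole with a round knob 34 mm across and 38 mm high on a 52 mm flange. The point is the knob's centre, 24 mm above the rack's top.
- punch_ball (a point): Bystander: steel punch in another rack hole, a 12 mm post with a 24 mm ball on top, on a 52 mm flange. The point is the ball's centre, 48 mm above the rack's top.
Mind the look-alikes: they are no part of the job. Leave any pink look-alike of the part that bears stud_grip alone.

How it is judged:
By the outcome, as a careful person would: the job done as asked, in the order asked, and still so for the second after the job is handed in, with the robot touching nothing.
It also fails if it takes over 45 s, if anything falls off the work surface, if the arm or the gripper's body presses on something with over 40 N, if the wrist force passes 120 N, or if a joint passes its speed limit or range.

### The arm

A 7-joint arm with a two-finger parallel gripper is mounted at the origin on the work surface. World frame = base frame: x ahead of the robot, y to its left, z up, the work surface at z = 0. Lengths are in m, angles in rad, forces in N, time in s.
With the tool pointing down it reaches from about 0.4 to 0.875 m from the base axis. Payload 6.5 kg.
Tool frame: the origin (TCP) lies at the centre of the arm's flange, where the gripper is bolted on; the fingertips stand 166 mm ahead of it and the grasp point (between the pads) lies 147 mm ahead of it (grip_point_offset is the distance from the TCP to the grasp point, in m); z points along the fingers, y is the line along which they close (so a half turn about z gives the same grasp; the last joint's range is limited). The gripper opens to 88 mm and grips with 3 to 60 N. Pads are 18 mm wide; open, the fingers measure 123 mm over their backs; the gripper's body (75 mm by 187 mm) begins 45 mm behind the grasp point.
Start: joints at [-0.066, 0.536, -0.004, 1.538, 0.003, 1.067, -0.071], TCP at [0.65, 0, 0.405] pointing down, gripper open.
Joint ranges: [-2.7, 2.7], [-0.37, 2.16], [-1.27, 1.26], [0.24, 2.4], [-1.31, 4.45], [0.19, 1.91], [-2.76, 2.76]. Speed limits (rad/s): [2.39, 2.39, 3.14, 3.14, 3.14, 3.14, 3.14].

### API

Orientations are given as a 3x3 rotation matrix whose columns are the frame's x, y, z axes.
In Python, from rig import * gives the robot as it stands.
- The arm moves only by the tool arm_command, never from a script. Its argument "increments" is a list of rows, each a list of 5 numbers: the shift along the tool's x, y, z in mm, then the turn about the tool's z in units of 5 degrees (1.0 is 5 degrees), then the closure, from -1 (fully open) to 1 (shut), so that 0 is half open. In form: [[x, y, z, turn, hand], ...]. A call has 1 to 10 rows; each row is the pose to reach, as a shift and turn from the pose commanded when the call began, along the tool's axes at that moment; what a row does not reach only later rows make up. A row lasts 1/12 s, in which the tool goes at most 41.7 mm and 7.16 degrees, less where a joint would pass 70% of its speed; a pose out of reach is approached as far as the arm can. A call with a gripper value outside its range is refused whole. The fingers move at their own pace and stop on an object; the grip force is fixed at half the most. Time passes only in rows, so rows that repeat a pose let the fingers close. It gives the time, the measured TCP pose, the force, the opening and the grip force at its end, in the units of the state.
- read_state(): the state, without advancing time (a new reading comes with each control period).
- camera(name): name is "scene" or "side" or "wrist"; returns (picture, depth): 420x560x3 uint8, red, green, blue; 420x560 float32, m along the optical axis (not along the pixel's ray), 0 where there is no reading.
- get_calibration(name): a dict with "intrinsics" (3x3 intrinsics, pixels), "R" (3x3) and "t" (3): a world point X has camera coordinates R X + t. Camera axes: x right, y down, z forward; pixel columns grow to the right and rows downward; lengths in m; the calibration is good to about 2 mm. A picture is of the moment at which its call begins: read the wrist's pose just before it. get_calibration takes no time and is no camera call; for the wrist camera it gives the pose at the moment of the call.
- job_done(): hands the job in; it is judged then, once.
The state is a dict: "time": time; "qpos": joint angles; "qd": joint speeds; "tau": joint torques, N m; "eef_pos": TCP position; "orientation": TCP orientation; "force": force on the tool from outside, world axes, zero at the start; "ft_torque": the same for the moment, N m; "opening": opening from 0.0 (shut) to 1.0 (fully open); "grasp_force": force on a finger pad.
Only numpy, scipy, OpenCV 4.12 (cv2) and the standard library are available. Lean on these libraries where they do the work, as an engineer would, in place of code of your own. Each camera call takes 0.05 s, during which the arm holds its last target. There are 200 camera calls.

## Working session

There is one attempt and no reset: what is moved stays moved. The work goes in short steps, Python scripts to look and compute and a tool call to move; the robot and the scene stay as the last step left them, time stands still between calls to the robot, and variables do not carry over. Pictures are saved under pics/ and viewed, at most 10 in all, crops included, and the job is handed in when it is done.

Besides the shell and the picture viewer there is one more tool, called after "Request:" by a JSON object that holds its "api" and its "payload", one argument or row to a line. arm_command: Moves the arm, as the interface text tells. Its arguments: {"type":"object","properties":{"increments":{"type":"array"}},"required":["increments"]}

```bash
mkdir -p pics
cat > h.py <<'E'
from rig import *
import numpy as np, cv2
def snap(n,f):
    c=get_calibration(n); p,d=camera(n)
    cv2.imwrite(f'pics/{f}.png',p[:,:,::-1]); np.savez(f'pics/{f}.npz',p=p,d=d,K=c['intrinsics'],R=c['R'],t=c['t'])
def pt(f,u,v,z=None):
    a=np.load(f'pics/{f}.npz'); r=np.linalg.inv(a['K'])@[u,v,1]
    if z is None: return a['R'].T@(r*a['d'][v,u]-a['t'])
    o=-a['R'].T@a['t']; w=a['R'].T@r
    return o+w*(z-o[2])/w[2]
def crop(f,x0,y0,x1,y1,k,o):
    p=np.load(f'pics/{f}.npz')['p'][y0:y1,x0:x1,::-1]
    cv2.imwrite(f'pics/{o}.png',cv2.resize(p,None,fx=k,fy=k,interpolation=cv2.INTER_CUBIC))
E
python3 -c "
from h import *
s=read_state();print(s['time'],s['eef_pos'],s['orientation'])
snap('scene','s0');snap('wrist','w0')
a=cv2.imread('pics/s0.png')
"
```

```text
0.0 [6.49679792e-01 1.07616219e-05 4.03824612e-01] [[-8.14310912e-05  9.99998519e-01 -1.71937647e-03]
 [ 9.99999986e-01  8.11840034e-05 -1.43777122e-04]
 [-1.43637323e-04 -1.71938815e-03 -9.99998512e-01]]
```

View pics/s0.png

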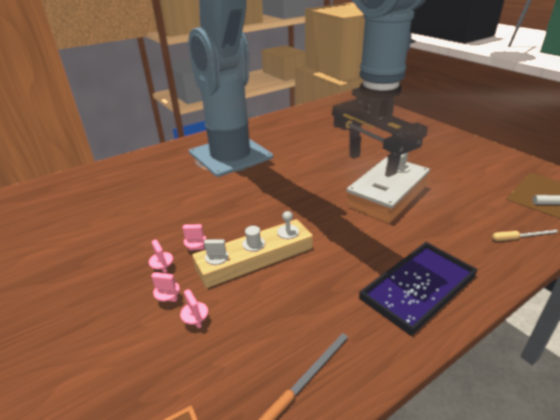

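View pics/w0.png

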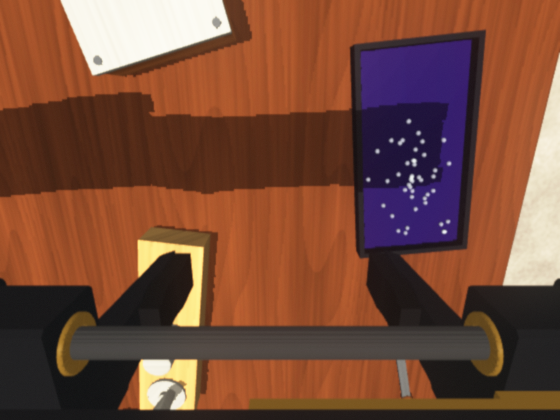

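The real stud is the grey wing at (215,248) in the rack. Look-alikes are the pink wings at (194,237), (160,256), (166,288) and (193,308). The bystanders are the plug knob at (253,237) and the punch ball at (288,216). The open slot is at about (381,186). I'll check these in close crops.

```bash
python3 -c "
from h import *
crop('s0',180,200,320,290,5,'c1');crop('s0',335,145,445,225,6,'c2')
a=cv2.imread('pics/c1.png');b=cv2.imread('pics/c2.png')
b=cv2.resize(b,(700,509)); o=np.vstack([a[:,:700],b]); o=cv2.resize(o,(436,596)) if 0 else o
cv2.imwrite('pics/c3.png',cv2.resize(o,None,fx=.62,fy=.62,interpolation=cv2.INTER_AREA))
print(o.shape)
for u,v in [(215,246),(253,235),(288,217),(381,186)]: print(u,v,pt('s0',u,v))
"
```

```text
(959, 700, 3)
215 246 [ 0.50396879 -0.30388249  0.07835418]
253 235 [ 0.52205675 -0.21890432  0.07947615]
288 217 [ 0.52719896 -0.12666156  0.09156526]
381 186 [0.52058896 0.18891097 0.05461805]
```

View pics/c3.png

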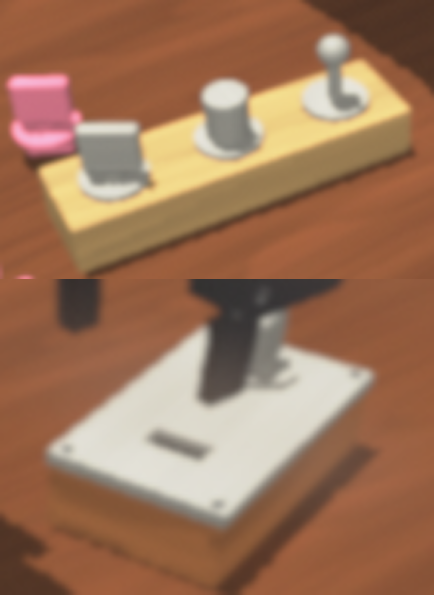

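The crops confirm the choice: the grey wing is at the rack's left end, with the knob and ball next to it. The open slot is at about (381,187), and the fitted stud is behind it under the finger. Next I'll work out how far to shift for a close wrist view.

```bash
python3 -c "
from h import *
for z in (0.05,): print([pt('w0',u,v,z).round(3) for u,v in [(280,150),(280,210),(280,300),(20,20),(540,20)]])
a=np.load('pics/w0.npz');print(-a['R'].T@a['t'],a['K'][0,0])
"
```

```text
[array([0.651, 0.032, 0.05 ]), array([ 0.651, -0.033,  0.05 ]), array([ 0.651, -0.146,  0.05 ]), array([0.416, 0.149, 0.05 ]), array([0.886, 0.148, 0.05 ])]
[0.65089043 0.08248444 0.38346968] 327.09679346885684
```

Request:
{"api": "arm_command", "payload": {
  "increments": [
    [-41,-18,0,0,-1],
    [-82,-36,0,0,-1],
    [-123,-54,0,0,-1],
    [-164,-72,0,0,-1],
    [-205,-90,0,0,-1],
    [-246,-108,0,0,-1],
    [-287,-126,0,0,-1],
    [-330,-145,0,0,-1],
    [-330,-145,0,0,-1],
    [-330,-145,0,0,-1]
  ]
}}

```text
time: 0.93
eef_pos: [0.5007, -0.337, 0.4045]
orientation: [[0.01, 1.0, -0.003], [1.0, -0.01, -0.004], [-0.004, -0.003, -1.0]]
force: [-0.0, -0.2, -0.6]
opening: 1.0
grasp_force: 0.0
```

```bash
python3 -c "
from h import *
s=read_state();print(s['time'],s['eef_pos'],s['qpos'],abs(s['qd']).max())
snap('wrist','w1'); crop('w1',140,20,400,240,3,'w1c')
"
```

```text
0.9333 [ 0.50067501 -0.3369909   0.40451962] [ 0.45633809  0.45657349  0.08175745  1.67178749 -0.03687936  1.01522506
  0.53898893] 0.07369746672546884
```

View pics/w1c.png

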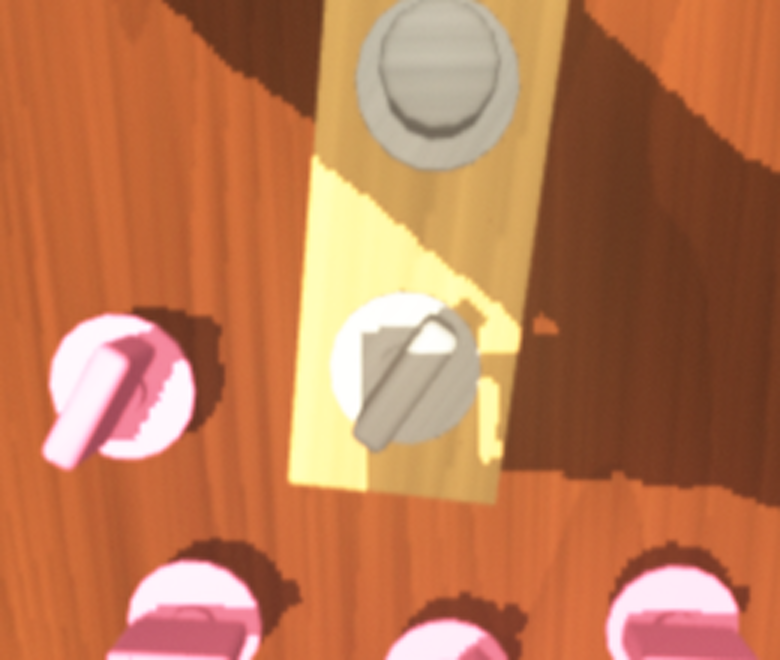

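The wing stands at crop (405,385), rotated from the rack. Pink studs surround it at crop (120,390), (195,600), (445,640) and (675,610). I'll get the wing's pose from the depth image.

```bash
cat >> h.py <<'E'
def cloud(f):
    a=np.load(f'pics/{f}.npz'); v,u=np.mgrid[:420,:560]; d=a['d']
    r=np.stack([u,v,np.ones_like(u)],-1)@np.linalg.inv(a['K']).T*d[...,None]
    P=(r-a['t'])@a['R']; P[d==0]=np.nan; return P
E
python3 -c "
from h import *
P=cloud('w1');q=P[100:180,250:305]
for lo in (.078,.083):
  m=(q[...,2]>lo)&(q[...,2]<.095)
  xy=q[m][:,:2];print(len(xy),cv2.minAreaRect((xy*1000).astype(np.float32)),xy.mean(0),np.median(q[m][:,2]))
m=(q[...,2]>.042)&(q[...,2]<.05);xy=(q[m][:,:2]*1000).astype(np.float32);print('flange',cv2.minEnclosingCircle(xy))
print('rack z',[pt('w1',u,v) for u,v in [(250,130),(250,170),(300,180)]])
for u,v in [(286,128),(263,168)]: print(pt('w1',u,v,.088))
"
```

```text
648 ((496.5305480957031, -300.2396240234375), (43.897926330566406, 12.0991792678833), 53.86814880371094) [ 0.49678161 -0.29934639] 0.08716724297541692
631 ((496.55267333984375, -300.2606201171875), (43.89742660522461, 12.055980682373047), 53.99721145629883) [ 0.49674283 -0.29958054] 0.08719175779407955
flange ((501.79150390625, -306.564697265625), 34.13064956665039)
rack z [array([ 0.47098354, -0.2877067 ,  0.0391231 ]), array([ 0.46929284, -0.32974546,  0.03886009]), array([ 0.52292624, -0.34078782,  0.04102068])]
[ 0.50735959 -0.28162454  0.088     ]
[ 0.48606834 -0.31729751  0.088     ]
```

```bash
python3 -c "
from h import *
s=read_state();print(s['time'],s['eef_pos'],s['orientation'],abs(s['qd']).max())
a=pt('s0',373,185,.06);b=pt('s0',388,190,.06);print(a,b,(a+b)/2,np.degrees(np.arctan2(*(b-a)[[1,0]])))
"
```

```text
0.9833 [ 0.50268501 -0.33357194  0.40437954] [[ 0.00670768  0.99997637 -0.00150537]
 [ 0.9999766  -0.00670969 -0.00133409]
 [-0.00134416 -0.00149639 -0.99999798]] 0.06868829766559369
[0.50962287 0.16871666 0.06      ] [0.55201934 0.18182643 0.06      ] [0.5308211  0.17527155 0.06      ] 17.18258108672088
```

Request:
{"api": "arm_command", "payload": {
  "increments": [
    [6,-2,10,1.2,-1],
    [12,-4,35,2.5,-1],
    [18,-6,60,3.8,-1],
    [24,-8,85,5.0,-1],
    [30,-8,105,6.2,-1],
    [30,-8,120,7.2,-1],
    [30,-8,120,7.2,-1],
    [30,-8,120,7.2,-1],
    [30,-8,120,7.2,-1],
    [30,-8,120,7.2,-1]
  ]
}}

```text
time: 1.82
eef_pos: [0.4977, -0.3002, 0.286]
orientation: [[0.586, 0.81, 0.002], [0.81, -0.586, -0.001], [0.001, 0.002, -1.0]]
force: [0.5, 0.2, 0.1]
opening: 1.001
grasp_force: 0.0
```

```bash
python3 -c "
from h import *
s=read_state();print(s['time'],s['eef_pos'],s['orientation'],s['qpos'],abs(s['qd']).max())
R=s['orientation'];print(R.T@(np.array([.4966,-.3001,.218])-s['eef_pos'])*1000, np.degrees(np.arctan2(R[1,1],R[0,1])))
"
```

```text
1.8167 [ 0.49765246 -0.30015987  0.28599782] [[ 5.86173565e-01  8.10182856e-01  2.07150684e-03]
 [ 8.10185311e-01 -5.86173274e-01 -8.08708744e-04]
 [ 5.59059985e-04  2.15234810e-03 -9.99997527e-01]] [ 0.32395711  0.57822887  0.18988217  1.82251986 -0.15184623  0.75266445
 -0.0317903 ] 0.006211752979355261
[-0.60643352 -1.03413659 67.99542298] -35.886015780577694
```

Aligned to within 1 mm and at -35.9°. Now I'll descend, grip and lift.

Request:
{"api": "arm_command", "payload": {
  "increments": [
    [0,-1,25,0,-1],
    [0,-1,50,0,-1],
    [0,-1,67,0,-1],
    [0,-1,67,0,-1],
    [0,-1,67,0,0.3],
    [0,-1,67,0,1],
    [0,-1,67,0,1],
    [0,-1,67,0,1],
    [0,-1,67,0,1],
    [0,-1,67,0,1]
  ]
}}

```text
time: 2.65
eef_pos: [0.4964, -0.2995, 0.2184]
orientation: [[0.588, 0.809, 0.001], [0.809, -0.588, -0.0], [0.0, 0.001, -1.0]]
force: [-0.1, -0.4, -0.0]
opening: 0.568
grasp_force: 0.0
```

Request:
{"api": "arm_command", "payload": {
  "increments": [
    [0,0,0,0,1],
    [0,0,0,0,1],
    [0,0,0,0,1],
    [0,0,0,0,1],
    [0,0,0,0,1],
    [0,0,0,0,1],
    [0,0,0,0,1],
    [0,0,0,0,1],
    [0,0,0,0,1]
  ]
}}

```text
time: 3.4
eef_pos: [0.4962, -0.2994, 0.2177]
orientation: [[0.588, 0.809, -0.0], [0.809, -0.588, -0.0], [-0.0, 0.0, -1.0]]
force: [0.6, 1.1, -0.3]
opening: 0.135
grasp_force: 30.0
```

Request:
{"api": "arm_command", "payload": {
  "increments": [
    [0,0,-15,0,1],
    [0,0,-40,0,1],
    [0,0,-75,0,1],
    [10,-7,-110,0,1],
    [35,-25,-140,0,1],
    [65,-46,-165,0,1],
    [96,-68,-180,0,1],
    [128,-91,-180,1,1],
    [160,-114,-180,2,1],
    [192,-137,-180,3,1]
  ]
}}

```text
time: 4.23
eef_pos: [0.4977, -0.0616, 0.3981]
orientation: [[0.78, 0.626, 0.001], [0.626, -0.78, 0.0], [0.001, 0.0, -1.0]]
force: [1.1, 0.5, -1.9]
opening: 0.134
grasp_force: 30.0
```

```bash
python3 -c "
from h import *
s=read_state();print(s['time'],s['eef_pos'],s['orientation'].round(3),s['opening'],s['grasp_force'],s['qpos'])
"
```

```text
4.2333 [ 0.49765637 -0.06164756  0.39813647] [[ 0.78   0.626  0.001]
 [ 0.626 -0.78   0.   ]
 [ 0.001  0.    -1.   ]] 0.13404308673127957 29.99591862782836 [-0.13805369  0.29268876  0.206105    1.94230187 -0.07507834  0.91314873
 -0.7890686 ]
```

Request:
{"api": "arm_command", "payload": {
  "increments": [
    [24,-30,0,1,1],
    [48,-60,0,2,1],
    [72,-90,0,3,1],
    [98,-120,0,4,1],
    [123,-151,0,4.4,1],
    [148,-181,0,4.4,1],
    [148,-181,0,4.4,1],
    [148,-181,0,4.4,1],
    [148,-181,0,4.4,1]
  ]
}}

```text
time: 4.98
eef_pos: [0.4991, 0.1696, 0.3974]
orientation: [[0.956, 0.292, -0.001], [0.292, -0.956, -0.001], [-0.001, 0.001, -1.0]]
force: [-0.0, -1.3, -2.7]
opening: 0.134
grasp_force: 30.0
```

```bash
python3 -c "
from h import *
s=read_state();print(s['time'],s['eef_pos'],s['orientation'].round(3),s['opening'],s['grasp_force'],s['qpos'])
snap('wrist','w2')
"
```

```text
4.9833 [0.49914732 0.16956251 0.3973957 ] [[ 0.956  0.292 -0.001]
 [ 0.292 -0.956 -0.001]
 [-0.001  0.001 -1.   ]] 0.1341411908082798 29.999531535431743 [-0.54943379  0.33719294  0.16852373  1.87850001 -0.06825542  0.93251393
 -1.62360812]
```

View pics/w2.png

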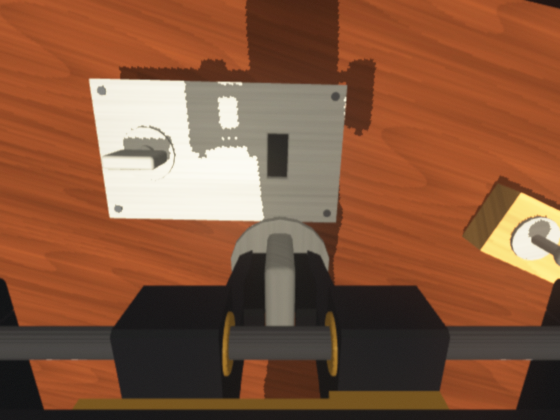

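The open slot shows as a dark rectangle, corners about (268,134) to (288,178). The fitted stud is at (145,155), and the held stud is straight in the fingers at (280,260). I'll measure the slot and check the held stud's yaw and centre.

```bash
python3 -c "
from h import *
a=np.load('pics/w2.npz')
print([pt('w2',u,v)[2].round(4) for u,v in [(240,150),(310,150),(278,195),(250,110)]])
g=cv2.cvtColor(a['p'],cv2.COLOR_RGB2GRAY);m=np.zeros_like(g);m[125:188,258:298]=(g[125:188,258:298]<70)
v,u=np.nonzero(m);print(u.min(),u.max(),v.min(),v.max(),len(u))
w=np.array([pt('w2',x,y,.06)[:2] for x,y in zip(u,v)])*1000
print(cv2.minAreaRect(w.astype(np.float32)),w.mean(0))
e,V=np.linalg.eigh(np.cov(w.T));print('axis',np.degrees(np.arctan2(V[1,1],V[0,1])))
s=read_state();R=s['orientation'];t=s['eef_pos'];print(t,np.degrees(np.arctan2(R[1,0],R[0,0])))
c=cv2.minAreaRect(w.astype(np.float32))[0]
print('slot in tool',R.T@(np.array([c[0]/1e3,c[1]/1e3,.06+.029+.147])-t)*1000)
P=(cloud('w2')-t)@R*1000
q=P[200:330,225:335];z=q[...,2]
m=(z>168)&(z<180); xy=q[m][:,:2].astype(np.float32);print('flange(tool)',len(xy),cv2.minEnclosingCircle(xy),np.median(z[m]))
m=(z>115)&(z<140)&(abs(q[...,1])<12);xy=q[m][:,:2].astype(np.float32);print('wingtop',len(xy),cv2.minAreaRect(xy),np.median(z[m]))
"
```

```text
[np.float64(0.0608), np.float64(0.0601), np.float64(0.0598), np.float64(0.0596)]
268 287 134 176 815
((526.7601928710938, 179.9370574951172), (40.91876983642578, 18.321884155273438), 16.329669952392578) [527.44677017 180.36834047]
axis -164.02368190500988
[0.49934867 0.16877029 0.39749115] 16.90212973020459
slot in tool [ 29.60283692  -2.86289921 161.46503306]
flange(tool) 2223 ((0.5603010058403015, -1.0594934225082397), 25.686553955078125) 173.23406452255756
wingtop 3403 ((8.160945892333984, -0.009794235229492188), (23.995738983154297, 28.588258743286133), 89.89495849609375) 130.2830215682941
```

Request:
{"api": "arm_command", "payload": {
  "increments": [
    [8,-1,10,0.2,1],
    [18,-2,35,0.2,1],
    [29,-2.5,65,0.2,1],
    [29,-2.5,95,0.2,1],
    [29,-2.5,110,0.2,1],
    [29,-2.5,110,0.2,1],
    [29,-2.5,110,0.2,1],
    [29,-2.5,110,0.2,1],
    [29,-2.5,110,0.2,1],
    [29,-2.5,110,0.2,1]
  ]
}}

```text
time: 5.87
eef_pos: [0.5269, 0.181, 0.2892]
orientation: [[0.961, 0.275, 0.002], [0.275, -0.961, 0.001], [0.003, -0.0, -1.0]]
force: [0.4, 0.0, -1.9]
opening: 0.135
grasp_force: 30.0
```

```bash
python3 -c "
from h import *
s=read_state();R=s['orientation'];t=s['eef_pos'];print(s['time'],t,np.degrees(np.arctan2(R[1,0],R[0,0])),s['force'],s['opening'])
print('home delta tool',R.T@(np.array([.5268,.1799,.2377])-t)*1000)
snap('wrist','w3');snap('side','d3')
"
```

```text
5.8667 [0.52687884 0.18103927 0.28919323] 15.978470492632717 [ 0.40221289  0.04056276 -1.94913581] 0.13534577553343216
home delta tool [-0.52284524  1.08964721 51.49170561]
```

View pics/d3.png

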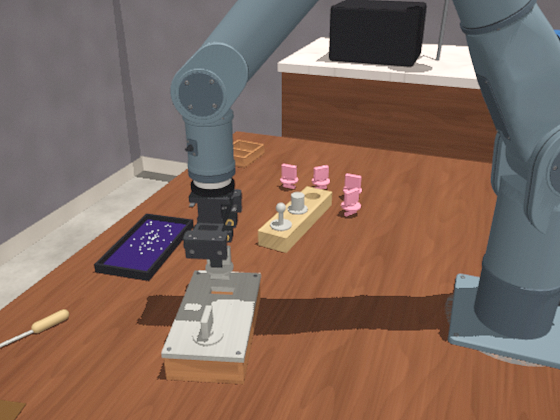

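The stud hangs in the fingers over the slot end of the box, around (218,270). The fitted stud is at (207,325), and the plug and punch are still in the rack. I'll lower in two stages.

Request:
{"api": "arm_command", "payload": {
  "increments": [
    [0,1.5,10,0,1],
    [0,1.5,20,0,1],
    [0,1.5,28,0,1],
    [0,1.5,35,0,1],
    [0,1.5,42,0,1],
    [0,1.5,47,0,1],
    [0,1.5,47,0,1],
    [0,1.5,47,0,1]
  ]
}}

```text
time: 6.63
eef_pos: [0.5267, 0.1797, 0.2404]
orientation: [[0.961, 0.276, -0.001], [0.276, -0.961, -0.0], [-0.001, 0.0, -1.0]]
force: [0.5, -0.0, -1.1]
opening: 0.134
grasp_force: 30.0
```

Request:
{"api": "arm_command", "payload": {
  "increments": [
    [0,0,1,0,1],
    [0,0,2,0,1],
    [0,0,3,0,1],
    [0,0,3,0,1],
    [0,0,3,0,1]
  ]
}}

```text
time: 7.05
eef_pos: [0.5267, 0.1797, 0.2378]
orientation: [[0.961, 0.276, 0.0], [0.276, -0.961, 0.0], [0.0, -0.0, -1.0]]
force: [-0.2, 0.4, -1.4]
opening: 0.134
grasp_force: 30.0
```

Request:
{"api": "arm_command", "payload": {
  "increments": [
    [0,0,1,0,1],
    [0,0,2,0,1],
    [0,0,2,0,1],
    [0,0,2,0,1]
  ]
}}

```text
time: 7.38
eef_pos: [0.5269, 0.1796, 0.2376]
orientation: [[0.961, 0.275, 0.0], [0.275, -0.961, 0.0], [0.0, -0.0, -1.0]]
force: [-7.0, -1.8, 18.2]
opening: 0.13
grasp_force: 30.0
```

The flange is seated: there is contact force at exactly the predicted height. I'll ease the push and make the quarter turn, turning negative because of joint 7's range.

Request:
{"api": "arm_command", "payload": {
  "increments": [
    [0,0,-1.5,0,1],
    [0,0,-1.5,-1,1],
    [0,0,-1.5,-2.2,1],
    [0,0,-1.5,-3.4,1],
    [0,0,-1.5,-4.6,1],
    [0,0,-1.5,-5.8,1],
    [0,0,-1.5,-7,1],
    [0,0,-1.5,-8.2,1],
    [0,0,-1.5,-9,1],
    [0,0,-1.5,-9,1]
  ]
}}

```text
time: 8.22
eef_pos: [0.5271, 0.1797, 0.2377]
orientation: [[0.483, 0.876, 0.001], [0.876, -0.483, 0.001], [0.001, 0.001, -1.0]]
force: [-0.1, 0.2, 3.0]
opening: 0.133
grasp_force: 30.0
```

Request:
{"api": "arm_command", "payload": {
  "increments": [
    [0,0,0,-1.2,1],
    [0,0,0,-2.4,1],
    [0,0,0,-3.6,1],
    [0,0,0,-4.8,1],
    [0,0,0,-6,1],
    [0,0,0,-7.2,1],
    [0,0,0,-8.2,1],
    [0,0,0,-9,1],
    [0,0,0,-9,1],
    [0,0,0,-9,1]
  ]
}}

```text
time: 9.05
eef_pos: [0.5271, 0.1796, 0.2376]
orientation: [[-0.272, 0.962, 0.001], [0.962, 0.272, 0.0], [0.0, 0.001, -1.0]]
force: [-0.1, -0.7, 5.0]
opening: 0.135
grasp_force: 30.0
```

```bash
python3 -c "
from h import *
s=read_state();R=s['orientation'];print(s['time'],s['eef_pos'],np.degrees(np.arctan2(R[1,0],R[0,0])),s['force'],s['ft_torque'],s['opening'],s['qpos'])
"
```

```text
9.05 [0.52713328 0.17964245 0.23763637] 105.77901752967507 [-0.08135131 -0.66368987  5.02232566] [-0.11250832  0.03640298  0.13284074] 0.13538178622347272 [-0.20029827  0.63416293 -0.27489287  1.88078687  0.26531688  0.66094781
 -0.35943948]
```

Turned to 105.8° (slot at 16°). Now I'll release and rise.

Request:
{"api": "arm_command", "payload": {
  "increments": [
    [0,0,0,0,0],
    [0,0,0,0,0],
    [0,0,0,0,0],
    [0,0,0,0,0],
    [0,0,0,0,0],
    [0,0,0,0,0],
    [0,0,0,0,0],
    [0,0,0,0,0]
  ]
}}

```text
time: 9.72
eef_pos: [0.5267, 0.1797, 0.2372]
orientation: [[-0.276, 0.961, -0.0], [0.961, 0.276, -0.0], [-0.0, -0.0, -1.0]]
force: [-0.5, -0.0, -1.0]
opening: 0.501
grasp_force: 0.0
```

Request:
{"api": "arm_command", "payload": {
  "increments": [
    [0,0,-10,0,0],
    [0,0,-25,0,0],
    [0,0,-45,0,0],
    [0,0,-75,0,0],
    [0,0,-110,0,0],
    [-20,0,-145,0,0],
    [-40,0,-160,0,0],
    [-40,0,-160,0,0],
    [-40,0,-160,0,0],
    [-40,0,-160,0,0]
  ]
}}

```text
time: 10.55
eef_pos: [0.5372, 0.1416, 0.3969]
orientation: [[-0.276, 0.961, -0.001], [0.961, 0.276, 0.0], [0.0, -0.001, -1.0]]
force: [-0.7, -0.5, -0.8]
opening: 0.502
grasp_force: 0.0
```

```bash
python3 -c "
from h import *
s=read_state();print(s['time'],s['eef_pos'],s['force'],s['opening'])
snap('wrist','w4');snap('scene','s4')
P=cloud('w4');m=(P[...,2]>.098)&(P[...,2]<.115)&(np.hypot(P[...,0]-.527,P[...,1]-.18)<.04)
xy=(P[m][:,:2]*1000).astype(np.float32);print(len(xy),cv2.minAreaRect(xy),np.median(P[m][:,2]))
cv2.imwrite('pics/f.png',np.hstack([cv2.resize(cv2.imread('pics/w4.png'),(400,300)),cv2.resize(cv2.imread('pics/s4.png'),(400,300))]))
"
```

```text
10.55 [0.53715988 0.14163786 0.39690696] [-0.68491003 -0.52594753 -0.7791324 ] 0.502206292917882
775 ((528.9141235351562, 178.77784729003906), (11.847599029541016, 43.83738708496094), 15.836673736572266) 0.10718920702883963
```

View pics/f.png

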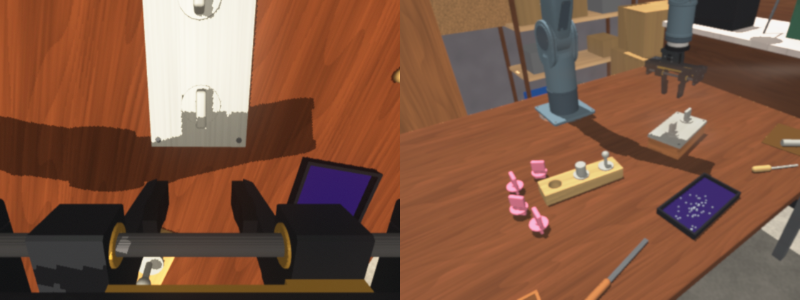

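The stud is seated at (202,105) in the wrist view. Its wing top is at 107 mm (108 expected) and stands at 105.8°, across the slot. The plug and punch are still in the rack, the pink studs have not moved, and the gripper is clear.

```bash
python3 -c "
from rig import *
print(job_done())"
```

```text
the job is handed in; nothing more can be done
None
```

The job is handed in: the wing stud sits fully home in the slot, turned a quarter so its wing stands across it, and released; the plug, punch and pink look-alikes were left alone (about 10.6 s used).

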